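# Snap the retainer clip onto the coin stand's spindle

## Task

Take the chrome retainer clip from the pewter coin tray by its black grip, lower it gently onto the white tier of the coin stand, and press it sideways, mouth first, into the groove of the brass spindle until it snaps fully home. Feel for the spindle, which stands a little off the tier's centre, and press gently, feeling the force: 10 N is enough to seat it and much more harms the stand; let go of the clip and leave the scale, the coin capsule and the magnifier where they are.

Things in the scene. Friction and masses are not known exactly. Their poses are not given: they have to be found in the camera images.
- clip_tab (a point): Centre of the clip's black upright grip: 16 mm long along the clip's x, 10 mm thick across it (pinch it along the clip's y), 32 mm tall; this point is 16 mm above the clip's underside. Axes: x points from the grip to the open mouth, z up. The clip weighs about 60 g.
- clip_bore (a point): Centre of the bore of the open chrome clip (6 mm thick, 3 mm above its underside), 32 mm ahead of the grip's centre along the clip's x; the hollowed stop at the back of the bore fits the core. Seated, the 16 mm core of the groove is centred here. Two sprung jaws, 38 mm over all, make the mouth at +x.
- clip_jaw_l (a joint): Spread of the clip's +y jaw, rad: 0 when the clip is free, about 0.155 when the lips ride over the widest place of the core, about 0.06 (0.03 to 0.09) when fully home in the groove.
- clip_jaw_r (a joint): Spread of the clip's -y jaw, same meaning.
- stand_top (a point): Centre of the flat upper face of the coin stand's white round tier (160 mm diameter, flush coins; 40 to 52 mm above the shelf; fixed, but on a rubber ring that gives 1 mm per 4 N). A rigid upright brass spindle stands in it, within 5 mm of this point along the point's x and also along its y, by an unknown amount to be felt or seen; it does not move.
- tray: Pewter coin tray, fixed, 128 x 138 mm with a 9 mm high rim, the floor on which the clip lies 6 mm above the shelf; origin under its centre.
- scale: Round brass coin scale, 90 mm diameter, 37 mm high; origin under its centre; a bystander.
- capsule: Clear coin capsule, 42 mm diameter, 8 mm high; origin under its centre; a bystander.
- magnifier: Magnifier lying flat: ring of 70 mm diameter centred on the origin, black handle reaching 117 mm to its own -x, 14 mm high; a bystander.
- clip_lips (a point): Middle of the clip's mouth between its round lips (11 mm apart at rest), 4.5 mm ahead of the bore centre. Flared lead-ins run on to 12 mm ahead of here, 34 mm apart inside at their ends. Centred, first touch is 11 mm before home. Pushing in takes 5 to 9 N; the jaws give way as the lips pass the core's widest place, 4.5 mm before home, and pull the clip in; then it rises steeply at the stop.
- stand: The coin stand with its spindle; origin 40 mm below the tier's face, on the tier's axis. The spindle's groove is right on the tier: core 16 mm in diameter from the tier's face to 9.5 mm above it, then a 24 mm head up to 31 mm above the tier. The 6 mm thick clip slides in along the tier's face, from any side.
Mind the look-alikes: they are no part of the job. There is more than one size of the part that bears clip_tab; the job needs the largest.

How it is judged:
On the way:
1. the clip is lifted clear of the tray (z of clip_bore in the frame of tray above 0.04 m), for 0.1 s.
At the end, for the whole second after the job is handed in: The clip sits in the groove: its bore centre within 9 mm (horizontally) of the tier's centre and 0 to 7 mm above the tier's face, tilted less than 0.15 rad, both jaws closed behind the core (each spread between 0.02 and 0.135 rad, as only when it is home to about 1.5 mm), at rest and released (horizontal distance between clip_bore and stand_top below 0.009 m and z of clip_bore in the frame of stand_top between 0 and 0.007 m and angle between clip_bore's own z axis and vertical below 0.15 rad and value of joint clip_jaw_l between 0.02 and 0.135 rad and value of joint clip_jaw_r between 0.02 and 0.135 rad and linear speed of clip below 0.01 m/s); the robot touches nothing.
It fails at once if the clip presses on the stand or its spindle with more than 18 N in all, the jaws' own squeeze of up to 8 N included (contact force between clip and stand above 18 N).
It fails at once if the gripper presses on the stand or its spindle with more than 18 N (contact force between any of the fingers, the arm and stand above 18 N).
It fails at once if the scale, the capsule or the magnifier is moved by more than 20 mm (distance of any of scale, capsule, magnifier from where it was at the start of the episode above 0.02 m).
It also fails if it takes over 64 s, if anything falls off the work surface, if the arm or the gripper's body presses on something with over 40 N, if the wrist force passes 120 N, or if a joint passes its speed limit or range.

## Robot

A 6-joint arm with a two-finger parallel gripper is mounted at the origin on the work surface. World frame = base frame: x ahead of the robot, y to its left, z up, the work surface at z = 0. Lengths are in m, angles in rad, forces in N, time in s.
With the tool pointing down it reaches from about 0.425 to 0.95 m from the base axis. Payload 3.5 kg.
Tool frame: the origin (TCP) lies at the very end of the fingers, on their centre line; the grasp point (between the pads) lies ctrl.grip_point_offset behind it (ctrl.grip_point_offset is the distance from the TCP to the grasp point, in m); z points along the fingers, y is the direction in which the jaws open and shut (so a half turn about z gives the same grasp; the last joint's range is limited). The gripper opens to 85 mm and grips with 20 to 120 N. Pads are 22 mm wide; open, the fingers measure 114 mm over their backs; the gripper's body (76 mm by 85 mm) begins 54 mm behind the grasp point. The pads swing forward as they close: fully open they stand 13 mm farther back than shut.
Start: joints at [-1.261, 0.286, 1.577, -0, 1.279, -0.15], TCP at [0.3, -0.605, 0.231] pointing down, gripper open.
Joint ranges: [-2.77, 2.77], [-0.9, 2.22], [0.21, 2.48], [-1.53, 4.67], [0.24, 2.81], [-2.84, 2.84]. Speed limits (rad/s): [2.79, 2.79, 3.14, 3.14, 3.14, 3.14].

## Interface

Orientations are given as a unit quaternion [x, y, z, w].
In Python, from plant import ctrl gives the robot as it stands.
- The arm moves only by the tool servo_tool, never from a script. Its argument "increments" is a list of rows, each a list of 5 numbers: the opening, from 0 (shut) to 1 (fully open), then the shift along the world's x, y, z in units of 40 mm (1.0 is 40 mm), then the turn about the world's z in units of 5 degrees (1.0 is 5 degrees). A call has exactly 10 rows; each row is the pose to reach, as a shift and turn from the pose measured when the call began; what a row does not reach only later rows make up. A row lasts 1/12 s, in which the tool goes at most 41.7 mm and 7.16 degrees, less where a joint would pass 70% of its speed; a pose out of reach is approached as far as the arm can. A call with a gripper value outside its range is refused whole. The fingers move at their own pace and stop on an object; "grip_force" is the grip in N (left out, the last holds). Time passes only in rows, so rows that repeat a pose let the fingers close, or fill a call up. It gives the time, the measured TCP pose, the force and the opening at its end, in the units of the state.
- ctrl.get_state(): the state, without advancing time (a new reading comes with each control period).
- ctrl.read_camera(name): name is "scene" or "side" or "wrist"; returns a dict with "frame" (480x640x3 uint8, red, green, blue), "K" (3x3 intrinsics, pixels), "extrinsics" (4x4, takes a point from camera to world coordinates). Camera axes: x right, y down, z forward; pixel columns grow to the right and rows downward; lengths in m; the calibration is good to about 2 mm. A picture is of the moment at which its call begins. There is no depth.
- ctrl.sign_off(): hands the job in, once; it reports no verdict.
Trained networks look in a picture, given as the dict that the camera call returned (one of the last four; its "shot" number tells which), for a name from the list of things; names that differ only in an ending like _2 or _b are one class to them, and where a whole thing is asked for, a point or a joint stands for the part that bears it (a point fixed in the world has none). Each returns a list of dicts, best first, with "conf" (0 to 1); they miss things now and then, are a little off and sometimes report something else, mostly with a low value. They report only what shows in the picture. A call takes as long as a camera call. They do not tell look-alikes from the thing itself.
- ctrl.masks_of(picture, query): "region" (480x640 bool, what is visible of it) and "extent" ([left, top, right, bottom] in pixels, round what is visible of it).
- ctrl.landmark_of(picture, query): "centre" ([row, column] in pixels: a listed point, or the origin of a listed thing).
The state is a dict: "time": time; "qpos": joint angles; "dq": joint speeds; "joint_efforts": joint torques, N m; "eef_pos": TCP position; "tcp_rot": TCP orientation; "contact_force": force on the tool from outside, world axes, zero at the start; "wrist_torque": the same for the moment, N m; "opening": opening from 0.0 (shut) to 1.0 (fully open).
Only numpy, scipy, OpenCV 4.12 (cv2) and the standard library are available. Lean on these libraries where they do the work, as an engineer would, in place of code of your own. Each camera call takes 0.05 s, during which the arm holds its last target. There are 200 camera calls.

## Working session

There is one attempt and no reset: what is moved stays moved. The work goes in short steps, Python scripts to look and compute and a tool call to move; the robot and the scene stay as the last step left them, time stands still between calls to the robot, and variables do not carry over. Pictures are saved under pics/ and viewed, about 8 in all and at most 12, crops included, and the job is handed in when it is done.

Besides the shell and the picture viewer there is one more tool, called by a JSON object that holds its "op" and its "data". servo_tool: Moves the arm, as the interface text tells. Its arguments: {"type":"object","properties":{"increments":{"type":"array"},"grip_force":{"type":"number"}},"required":["increments"]}

```bash
mkdir -p pics; ls
cat > h.py <<'E'
import numpy as np, cv2
from plant import ctrl
def cam(n): return ctrl.read_camera(n)
def ray(p,rc):
    K=np.array(p["K"]);T=np.array(p["extrinsics"])
    d=T[:3,:3]@np.linalg.solve(K,[rc[1],rc[0],1.]);return T[:3,3],d/np.linalg.norm(d)
def onz(p,rc,z):
    o,d=ray(p,rc);return o+d*(z-o[2])/d[2]
def tri(obs):
    A=0;b=0
    for p,rc in obs:
        o,d=ray(p,rc);M=np.eye(3)-np.outer(d,d);A=A+M;b=b+M@o
    X=np.linalg.solve(A,b)
    return X,[np.linalg.norm(np.cross(X-ray(p,rc)[0],ray(p,rc)[1])) for p,rc in obs]
def proj(p,X):
    T=np.linalg.inv(np.array(p["extrinsics"]));c=np.array(p["K"])@(T[:3,:3]@X+T[:3,3]);return c[[1,0]]/c[2]
def save(n,f): cv2.imwrite("pics/"+n,cv2.cvtColor(np.ascontiguousarray(f),cv2.COLOR_RGB2BGR))
E
python3 - <<'E'
from h import *
s=ctrl.get_state();print({k:np.round(v,3).tolist() for k,v in s.items()},ctrl.grip_point_offset)
for n in("scene","side"):
    p=cam(n);save(n+"0.png",p["frame"]);print(n,np.round(p["extrinsics"],3).tolist())
    for q in("clip_tab","clip_bore","clip_lips","stand_top","tray","scale","capsule","magnifier","stand"):
        print(q,[(np.round(d["centre"],1).tolist(),round(d["conf"],2)) for d in ctrl.landmark_of(p,q)])
E
```

```text
pics
{'time': 0.0, 'qpos': [-1.261, 0.287, 1.578, 0.0, 1.279, -0.15], 'dq': [0.002, -0.001, 0.0, 0.001, 0.001, 0.001], 'joint_efforts': [0.0, -40.597, -29.263, -0.0, 0.006, -0.0], 'eef_pos': [0.299, -0.604, 0.23], 'tcp_rot': [0.974, 0.228, -0.0, -0.001], 'contact_force': [0.692, -0.391, -0.495], 'wrist_torque': [-0.003, -0.028, 0.004], 'opening': 0.997} 0.0187
scene [[-0.31, 0.682, -0.662, 1.094], [0.951, 0.222, -0.216, 0.098], [-0.0, -0.697, -0.718, 0.64], [0.0, 0.0, 0.0, 1.0]]
clip_tab [([220.6, 262.7], 0.62), ([243.6, 179.1], 0.51), ([202.7, 209.9], 0.45)]
clip_bore [([231.1, 249.2], 0.65), ([238.3, 188.1], 0.63), ([202.2, 213.4], 0.39)]
clip_lips [([233.2, 247.7], 0.72), ([238.9, 187.8], 0.56), ([199.3, 208.3], 0.49)]
stand_top [([275.1, 436.0], 0.94), ([201.1, 363.4], 0.31)]
tray [([235.9, 264.2], 0.67)]
scale [([354.7, 312.8], 0.74)]
capsule [([195.3, 367.3], 0.75)]
magnifier [([290.1, 428.4], 0.71), ([292.9, 171.3], 0.56), ([275.7, 431.3], 0.43)]
stand [([291.2, 433.1], 0.6)]
side [[0.982, -0.126, 0.14, 0.431], [-0.188, -0.61, 0.77, -0.758], [-0.012, -0.783, -0.622, 0.609], [0.0, 0.0, 0.0, 1.0]]
clip_tab [([387.8, 409.0], 0.92), ([316.5, 309.8], 0.69), ([397.0, 310.5], 0.66)]
clip_bore [([331.9, 332.8], 0.94), ([413.0, 297.5], 0.83), ([390.6, 389.0], 0.63)]
clip_lips [([328.9, 335.2], 0.86), ([392.0, 390.1], 0.66)]
stand_top [([168.1, 312.9], 0.55), ([353.7, 472.4], 0.47)]
tray [([321.4, 323.0], 0.64)]
scale [([232.5, 428.5], 0.71)]
capsule [([263.7, 203.2], 0.94)]
magnifier [([350.2, 473.6], 0.91)]
stand [([188.7, 310.2], 0.94)]
```

View pics/scene0.png

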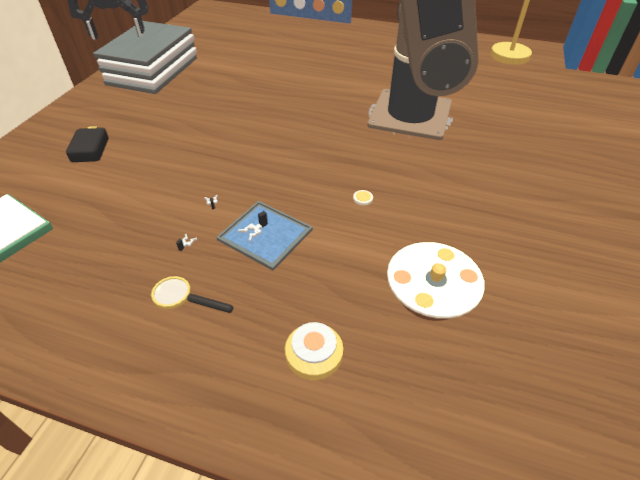

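View pics/side0.png

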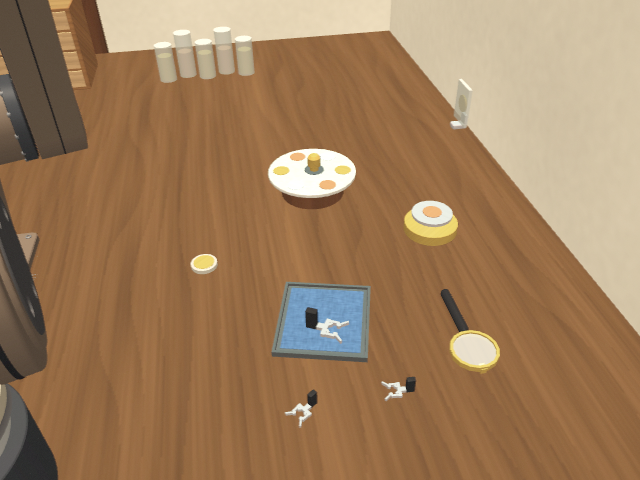

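Run:
```python
from h import *
a=cam("scene");b=cam("side")
print("stand_top",tri([(a,(275.1,436)),(b,(168.1,312.9))]))
for q in("clip_tab","clip_bore","clip_lips"):
    for n,p in(("scene",a),("side",b)):
        for d in ctrl.landmark_of(p,q):
            print(q,n,np.round(d["centre"]),round(d["conf"],2),np.round(onz(p,d["centre"],.022 if q=="clip_tab" else .009),3))
for q,z in(("tray",.0),("scale",0),("capsule",0),("magnifier",0)):
    for p in(a,b): 
        L=ctrl.landmark_of(p,q); print(q,[np.round(onz(p,d["centre"],z),3).tolist() for d in L[:2]])
```

```text
stand_top (array([0.57457455, 0.13643843, 0.05102316]), [np.float64(0.00022371532409400305), np.float64(0.00022371532409405973)])
clip_tab scene [219. 260.] 0.63 [ 0.512 -0.21   0.022]
clip_tab scene [205. 211.] 0.47 [ 0.504 -0.321  0.022]
clip_tab scene [292. 171.] 0.43 [ 0.725 -0.283  0.022]
clip_tab scene [243. 181.] 0.41 [ 0.619 -0.324  0.022]
clip_tab side [398. 310.] 0.7 [ 0.488 -0.334  0.022]
clip_tab side [317. 308.] 0.6 [ 0.508 -0.2    0.022]
clip_tab side [385. 410.] 0.6 [ 0.611 -0.338  0.022]
clip_bore scene [227. 248.] 0.77 [ 0.53  -0.229  0.009]
clip_bore scene [240. 188.] 0.67 [ 0.597 -0.324  0.009]
clip_bore scene [201. 213.] 0.4 [ 0.48  -0.332  0.009]
clip_bore scene [354. 312.] 0.34 [ 0.754 -0.022  0.009]
clip_bore side [334. 332.] 0.88 [ 0.537 -0.226  0.009]
clip_bore side [416. 301.] 0.69 [ 0.474 -0.346  0.009]
clip_bore side [391. 388.] 0.68 [ 0.586 -0.333  0.009]
clip_lips scene [233. 250.] 0.81 [ 0.543 -0.221  0.009]
clip_lips scene [238. 190.] 0.71 [ 0.591 -0.324  0.009]
clip_lips scene [198. 210.] 0.38 [ 0.474 -0.342  0.009]
clip_lips side [416. 298.] 0.76 [ 0.47  -0.347  0.009]
clip_lips side [329. 337.] 0.7 [ 0.545 -0.219  0.009]
clip_lips side [167. 312.] 0.63 [0.585 0.208 0.009]
clip_lips side [395. 388.] 0.56 [ 0.585 -0.339  0.009]
tray [[0.539, -0.194, 0.0]]
tray [[0.53, -0.193, 0.0], [0.541, -0.213, 0.0]]
scale [[0.749, -0.015, 0.0]]
scale [[0.749, -0.014, 0.0]]
capsule [[0.36, -0.031, 0.0]]
capsule [[0.366, -0.041, 0.0]]
magnifier [[0.714, -0.291, 0.0]]
magnifier [[0.721, -0.286, 0.0], [0.54, -0.217, 0.0]]
```

Three clips show. One is in the tray at scene (262,220) / side (312,318). Two look-alikes lie outside it, at scene (180,243) and (211,202). The one in the tray is the visibly largest, and the task names the tray. The stand's spindle is at scene (438,270). I'll check how the wrist camera is mounted, then make the crop.

Run:
```python
from h import *
p=cam("wrist");T=np.array(p["extrinsics"]);s=ctrl.get_state()
from scipy.spatial.transform import Rotation as R
r=R.from_quat(s["tcp_rot"]).as_matrix()
print("cam in tool",np.round(r.T@(T[:3,3]-s["eef_pos"]),3),np.round(r.T@T[:3,:3],3).tolist(),np.round(p["K"],0).tolist(),s["time"])
b=cam("side")["frame"][280:430,270:430];save("crop1.png",cv2.resize(b,None,fx=4,fy=4,interpolation=2))
```

```text
cam in tool [ 0.067 -0.001 -0.143] [[0.0, -0.965, -0.262], [1.0, -0.0, 0.001], [-0.001, -0.262, 0.965]] [[394.0, 0.0, 323.0], [0.0, 394.0, 244.0], [0.0, 0.0, 1.0]] 1.85
```

View pics/crop1.png

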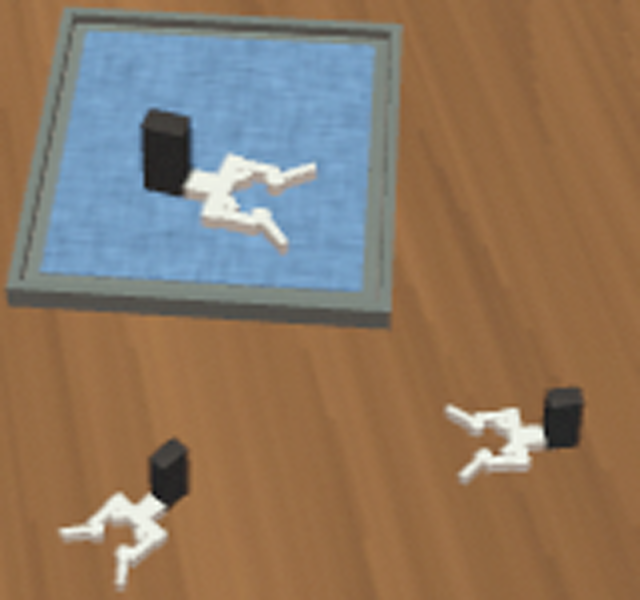

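The crop shows the tray clip (grip at crop (165,150), mouth toward the lower right) clearly larger than the two outside it, so that's the target. I'll go above it with tool x along clip x.

{"op": "servo_tool", "data": {"increments": [[0.6,0.5,1,0,-1.4],[0.6,1,2,0,-2.8],[0.6,1.5,3,0,-4.2],[0.6,2.1,4,0,-5.6],[0.6,2.6,5,0,-7],[0.6,3.1,6,0,-8.4],[0.6,3.7,7,0,-9.8],[0.6,4.2,8,0,-11.2],[0.6,4.7,9,0,-12.6],[0.6,5.2,10,0,-14]], "grip_force": 60}}

```text
time: 2.73
eef_pos: [0.4868, -0.246, 0.2317]
tcp_rot: [0.933, -0.361, 0.0, 0.0]
contact_force: [-0.4, -0.2, -0.2]
opening: 0.601
```

```bash
cat >> h.py <<'E'
from scipy.spatial.transform import Rotation as R
def st():
    s=ctrl.get_state();r=R.from_quat(s["tcp_rot"]).as_matrix()
    print("t",round(s["time"],2),"tcp",np.round(s["eef_pos"],4),"th",round(np.degrees(np.arctan2(r[1,0],r[0,0])),1),"F",np.round(s["contact_force"],2),"open",round(s["opening"],3),"q6",round(s["qpos"][5],2));return s
E
python3 - <<'E'
from h import *
st();p=cam("wrist");save("w1.png",p["frame"])
for q,z in(("clip_tab",.022),("clip_bore",.009),("clip_lips",.009)):
    print(q,[(np.round(d["centre"]).tolist(),round(d["conf"],2),np.round(onz(p,d["centre"],z),4).tolist()) for d in ctrl.landmark_of(p,q)])
st()
E
```

```text
t 2.73 tcp [ 0.4868 -0.246   0.2317] th -42.3 F [-0.44 -0.15 -0.24] open 0.601 q6 1.66
clip_tab [([30.0, 294.0], 0.89, [0.6135, -0.3286, 0.022]), ([147.0, 388.0], 0.71, [0.4919, -0.3258, 0.022]), ([224.0, 271.0], 0.69, [0.5119, -0.2029, 0.022])]
clip_bore [([153.0, 408.0], 0.94, [0.4744, -0.3371, 0.009]), ([54.0, 310.0], 0.84, [0.5942, -0.327, 0.009]), ([186.0, 266.0], 0.82, [0.5398, -0.2207, 0.009])]
clip_lips [([184.0, 262.0], 0.92, [0.5433, -0.2203, 0.009]), ([58.0, 314.0], 0.92, [0.5899, -0.3279, 0.009]), ([152.0, 412.0], 0.89, [0.4724, -0.3402, 0.009])]
t 2.93 tcp [ 0.4865 -0.2471  0.2315] th -41.8 F [-0.67 -0.32  0.5 ] open 0.599 q6 1.64
```

View pics/w1.png

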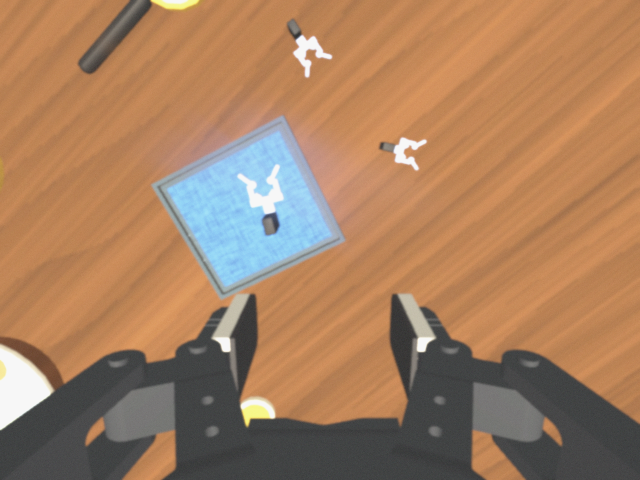

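The tray clip shows at wrist (270,224), mouth up, the look-alikes at (294,30) and (388,147). I'll move above the grip, lower.

{"op": "servo_tool", "data": {"increments": [[0.6,0.1,0.2,-0.4,0.2],[0.6,0.2,0.4,-0.8,0.4],[0.6,0.3,0.6,-1.2,0.6],[0.6,0.4,0.8,-1.6,0.8],[0.6,0.5,1.0,-2.0,1.0],[0.6,0.6,1.1,-2.5,1.2],[0.6,0.6,1.1,-2.7,1.2],[0.6,0.6,1.1,-2.7,1.2],[0.6,0.6,1.1,-2.7,1.2],[0.6,0.6,1.1,-2.7,1.2]]}}

```text
time: 3.77
eef_pos: [0.5109, -0.2045, 0.1248]
tcp_rot: [0.951, -0.308, 0.001, 0.001]
contact_force: [0.1, 0.5, 1.5]
opening: 0.6
```

Run:
```python
from h import *
p=cam("wrist");s=st();b=cam("side");save("w2.png",p["frame"])
pts={}
for q,z in(("clip_tab",.022),("clip_bore",.009),("clip_lips",.009)):
    L=ctrl.landmark_of(p,q);B=ctrl.landmark_of(b,q)
    print(q,[(np.round(d["centre"]).tolist(),round(d["conf"],2),np.round(onz(p,d["centre"],z),4).tolist()) for d in L])
    for l in L[:1]:
        for x in B: 
            X,e=tri([(p,l["centre"]),(b,x["centre"])])
            if e[0]<.01: print("  tri",np.round(X,4),np.round(e,4))
```

```text
t 3.82 tcp [ 0.5111 -0.2044  0.1251] th -35.8 F [0.02 0.16 0.61] open 0.593 q6 1.63
clip_tab [([242.0, 325.0], 0.71, [0.5111, -0.2051, 0.022]), ([155.0, 494.0], 0.69, [0.4952, -0.3207, 0.022])]
clip_bore [([188.0, 316.0], 0.94, [0.5419, -0.2196, 0.009]), ([166.0, 521.0], 0.83, [0.4758, -0.3357, 0.009]), ([8.0, 407.0], 0.66, [0.5956, -0.325, 0.009])]
  tri [ 0.5402 -0.2191  0.0095] [0.0019 0.0019]
clip_lips [([14.0, 414.0], 0.83, [0.5905, -0.3264, 0.009]), ([182.0, 314.0], 0.71, [0.5457, -0.2214, 0.009]), ([169.0, 530.0], 0.58, [0.4702, -0.3395, 0.009])]
  tri [ 0.5907 -0.3309 -0.0056] [0.0012 0.0012]
```

View pics/w2.png

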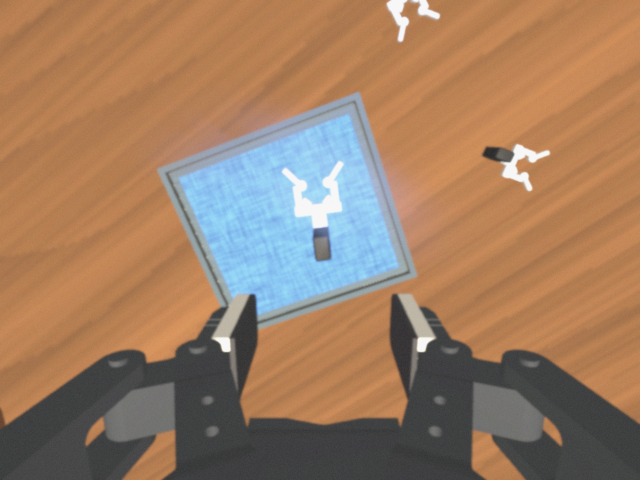

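The grip stands at wrist (321,245), turned about 7° from the tool. I'll correct that, narrow the opening to clear the rim and descend.

{"op": "servo_tool", "data": {"increments": [[0.35,0,0,-0.3,0.4],[0.35,0,0,-0.7,0.8],[0.35,0,0,-1.1,1.2],[0.35,0,0,-1.5,1.4],[0.35,0,0,-1.9,1.4],[0.35,0,0,-2.2,1.4],[0.35,0,0,-2.5,1.4],[0.35,0,0,-2.65,1.4],[0.35,0,0,-2.8,1.4],[0.35,0,0,-2.8,1.4]]}}

```text
time: 5.0
eef_pos: [0.5101, -0.2029, 0.0109]
tcp_rot: [0.969, -0.248, -0.0, 0.0]
contact_force: [0.6, 0.2, -0.2]
opening: 0.349
```

{"op": "servo_tool", "data": {"increments": [[0.35,0,0,0,0],[0.0,0,0,0,0],[0.0,0,0,0,0],[0.0,0,0,0,0],[0.0,0,0,0,0],[0.0,0,0,0,0],[0.0,0,0,0,0],[0.0,0,0,0,0],[0.0,0,0,0,0],[0.0,0,0,0,0]], "grip_force": 50}}

```text
time: 5.83
eef_pos: [0.5107, -0.2032, 0.0117]
tcp_rot: [0.969, -0.248, 0.0, 0.0]
contact_force: [-0.3, -0.3, 6.1]
opening: 0.105
```

{"op": "servo_tool", "data": {"increments": [[0.0,0,0,0.2,0],[0.0,0,0,0.5,0],[0.0,0,0,0.8,0],[0.0,0,0,1.2,0],[0.0,0,0,1.6,0],[0.0,0,0,2.0,0],[0.0,0,0,2.4,0],[0.0,0,0,2.8,0],[0.0,0,0,2.8,0],[0.0,0,0,2.8,0]]}}

```text
time: 6.67
eef_pos: [0.5114, -0.2036, 0.1254]
tcp_rot: [0.969, -0.248, 0.002, 0.001]
contact_force: [0.0, 0.6, -0.9]
opening: 0.111
```

Run:
```python
from h import *
p=cam("wrist");s=st();save("w3.png",p["frame"])
r=R.from_quat(s["tcp_rot"]).as_matrix()
for q in("clip_tab","clip_bore","clip_lips"):
    print(q,[(np.round(d["centre"]).tolist(),round(d["conf"],2)) for d in ctrl.landmark_of(p,q)])
a=cam("scene");b=cam("side")
for n,c in(("scene",a),("side",b)):
  for q in("clip_tab","clip_bore"):
    print(n,q,[(np.round(d["centre"]).tolist(),round(d["conf"],2)) for d in ctrl.landmark_of(c,q)])
```

```text
t 6.72 tcp [ 0.5106 -0.2031  0.124 ] th -28.8 F [-0.07 -0.33 -0.91] open 0.103 q6 1.51
clip_tab [([320.0, 321.0], 0.68), ([179.0, 504.0], 0.67)]
clip_bore [([24.0, 436.0], 0.96), ([190.0, 525.0], 0.67)]
clip_lips [([192.0, 531.0], 0.79), ([28.0, 442.0], 0.62)]
scene clip_tab [([174.0, 256.0], 0.74), ([242.0, 178.0], 0.72), ([201.0, 212.0], 0.48)]
scene clip_bore [([182.0, 243.0], 0.71), ([238.0, 188.0], 0.69), ([201.0, 214.0], 0.58)]
side clip_tab [([256.0, 309.0], 0.95), ([397.0, 311.0], 0.68), ([389.0, 409.0], 0.63), ([353.0, 473.0], 0.57)]
side clip_bore [([417.0, 297.0], 0.86), ([272.0, 333.0], 0.78), ([389.0, 391.0], 0.72)]
```

View pics/w3.png

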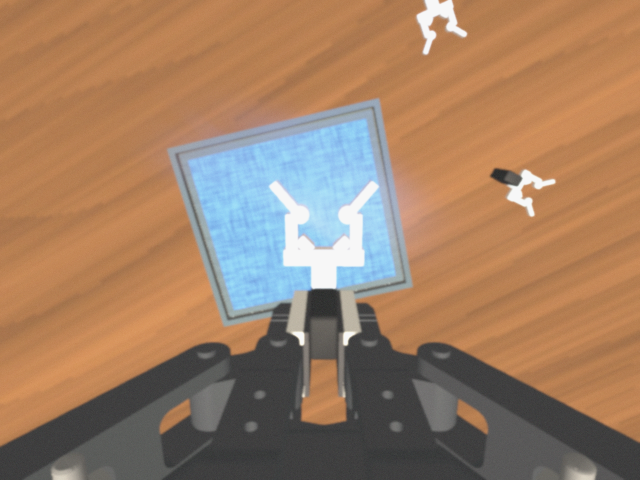

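Grasped by the grip and straight. I'll carry it to the near-left side of the stand, staying high.

{"op": "servo_tool", "data": {"increments": [[0.0,0,0.6,0,0],[0.0,0,1.4,0,0],[0.0,0,2.3,0,0],[0.0,0,3.2,0,0],[0.0,0,4.1,0,0],[0.0,0,5.0,0,0],[0.0,-0.1,5.9,0,0],[0.0,-0.1,6.8,0,0],[0.0,-0.1,7.6,0,0],[0.0,-0.1,8.2,0,0]]}}

```text
time: 8.0
eef_pos: [0.5061, 0.1274, 0.1233]
tcp_rot: [0.969, -0.248, 0.0, -0.0]
contact_force: [0.9, -0.2, -0.9]
opening: 0.103
```

{"op": "servo_tool", "data": {"increments": [[0.0,0,0.4,0,0],[0.0,0,0.8,0,0],[0.0,0,1.1,0,0],[0.0,0,1.2,0,0],[0.0,0,1.2,0,0],[0.0,0,1.2,0,0],[0.0,0,1.2,0,0],[0.0,0,1.2,0,0],[0.0,0,1.2,0,0],[0.0,0,1.2,0,0]]}}

```text
time: 8.83
eef_pos: [0.5062, 0.1748, 0.1234]
tcp_rot: [0.969, -0.248, 0.0, 0.0]
contact_force: [-0.1, -0.0, 0.3]
opening: 0.106
```

```bash
cat >> h.py <<'E'
def totool(s,X):
    return R.from_quat(s["tcp_rot"]).as_matrix().T@(np.array(X)-s["eef_pos"])
E
python3 - <<'E'
from h import *
s=st();p=cam("wrist");save("w4.png",p["frame"])
z=s["eef_pos"][2]-.003
for rc in((214,298),(214,350)): print("ball tool",np.round(totool(s,onz(p,rc,z)),4))
for q in("clip_tab","clip_bore","clip_lips","stand_top"):
    print(q,[(np.round(d["centre"]).tolist(),round(d["conf"],2),np.round(totool(s,onz(p,d["centre"],z if q!="stand_top" else .051)),4).tolist()) for d in ctrl.landmark_of(p,q)])
for n in("scene","side"):
    c=cam(n);print(n,"stand_top",[(np.round(d["centre"],1).tolist(),round(d["conf"],2),np.round(onz(c,d["centre"],.051),4)) for d in ctrl.landmark_of(c,"stand_top")])
    x0,y0=(410,240) if n=="scene" else (290,140)
    save("c4"+n+".png",cv2.resize(c["frame"][y0:y0+60,x0:x0+60],None,fx=8,fy=8,interpolation=2))
a=cv2.imread("pics/w4.png")[40:400,100:560];a=cv2.resize(a,(460,360))
i=np.hstack([cv2.resize(cv2.imread("pics/c4%s.png"%n),(340,340)) for n in("scene","side")])
save("m4.png",np.vstack([cv2.resize(a,(680,532))[:,:,::-1][:250],i[:,:,::-1]]))
E
```

```text
t 8.83 tcp [0.5062 0.1748 0.1234] th -28.7 F [-0.06 -0.02  0.26] open 0.106 q6 2.22
ball tool [ 0.0379 -0.0104  0.003 ]
ball tool [0.0379 0.0091 0.003 ]
clip_tab [([319.0, 323.0], 0.86, [-0.0053, -0.0011, 0.003])]
clip_bore []
clip_lips []
stand_top [([117.0, 327.0], 0.58, [0.0758, 0.0009, 0.0724]), ([316.0, 320.0], 0.54, [-0.0372, -0.003, 0.0724])]
scene stand_top [([274.2, 434.4], 0.6, array([0.5732, 0.1337, 0.051 ]))]
side stand_top [([172.4, 311.4], 0.9, array([0.5695, 0.1223, 0.051 ]))]
```

View pics/w4.png

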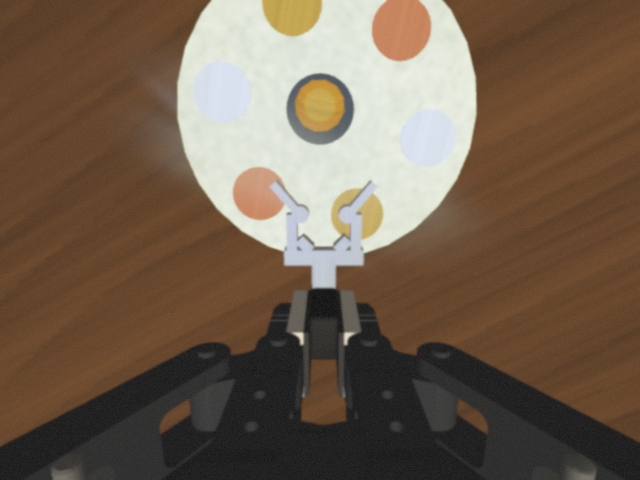

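Wrist view: spindle head at (320,105), tier edge from column 178 to 476, clip lips at (298,214) and (350,214), mouth facing the spindle. Next I'll segment the head for a precise offset.

Run:
```python
from h import *
s=st();p=cam("wrist");f=p["frame"]
hsv=cv2.cvtColor(f,cv2.COLOR_RGB2HSV)
w=f[75:140,285:355];print(f[105,320],f[92,320],f[118,300],hsv[105,320],hsv[125,300])
m=((hsv[...,1]>150)&(hsv[...,2]>90)).astype(np.uint8);m2=np.zeros_like(m);m2[75:145,280:360]=m[75:145,280:360]
n,l,stt,cc=cv2.connectedComponentsWithStats(m2);i=1+np.argmax(stt[1:,4]);print(stt[i],cc[i])
(cx,cy),rr=cv2.minEnclosingCircle(np.argwhere(l==i)[:,::-1].astype(np.float32));print(cx,cy,rr)
for rc in((cy,cx),(cc[i][1],cc[i][0])): 
    X=onz(p,rc,.082);print("head",np.round(X,4),"tool",np.round(totool(s,X),4))
# white tier edge circle
g=((f.min(2)>150)).astype(np.uint8);ys=[]
for r in range(20,210,10):
    c=np.where((hsv[r,:,1]<70)&(hsv[r,:,2]>140))[0];c=c[(c>150)&(c<500)]
    ys.append((r,c.min()));ys.append((r,c.max()))
P=np.array([onz(p,y,.051) for y in ys])
A=np.c_[2*P[:,:2],np.ones(len(P))];x=np.linalg.lstsq(A,(P[:,:2]**2).sum(1),rcond=None)[0];print("tier",x[:2],np.sqrt(x[2]+x[0]**2+x[1]**2),"tool",totool(s,[*x[:2],.051]))
```

```text
t 9.28 tcp [0.5061 0.1754 0.1234] th -28.7 F [ 0.13  0.87 -0.72] open 0.107 q6 2.22
[201 170  87] [199 168  84] [160 131  88] [ 22 145 201] [ 99  15 121]
[ 297   79   48   50 1123] [322.39982191 100.95903829]
321.0 103.5 25.16455841064453
head [0.5774 0.1386 0.082 ] tool [ 0.0802 -0.0019  0.0414]
head [0.578  0.1376 0.082 ] tool [ 0.0813 -0.0013  0.0414]
tier [0.57323645 0.13743937] 0.07748831317746671 tool [0.07710486 0.00111204 0.07235491]
```

{"op": "servo_tool", "data": {"increments": [[0.0,0.015,0.025,-0.2,0],[0.0,0.015,0.025,-0.4,0],[0.0,0.015,0.025,-0.6,0],[0.0,0.015,0.025,-0.8,0],[0.0,0.015,0.025,-1.0,0],[0.0,0.015,0.025,-1.2,0],[0.0,0.015,0.025,-1.35,0],[0.0,0.015,0.025,-1.45,0],[0.0,0.015,0.025,-1.5,0],[0.0,0.015,0.025,-1.5,0]]}}

```text
time: 10.17
eef_pos: [0.5065, 0.1764, 0.0628]
tcp_rot: [0.969, -0.248, -0.0, 0.0]
contact_force: [0.0, -0.0, -0.8]
opening: 0.101
```

{"op": "servo_tool", "data": {"increments": [[0.0,0,0,-0.01,0],[0.0,0,0,-0.02,0],[0.0,0,0,-0.03,0],[0.0,0,0,-0.04,0],[0.0,0,0,-0.05,0],[0.0,0,0,-0.06,0],[0.0,0,0,-0.07,0],[0.0,0,0,-0.07,0],[0.0,0,0,-0.07,0],[0.0,0,0,-0.07,0]]}}

```text
time: 11.0
eef_pos: [0.5065, 0.1764, 0.06]
tcp_rot: [0.969, -0.248, -0.0, 0.0]
contact_force: [0.0, 0.3, -0.8]
opening: 0.104
```

{"op": "servo_tool", "data": {"increments": [[0.0,0,0,-0.01,0],[0.0,0,0,-0.02,0],[0.0,0,0,-0.03,0],[0.0,0,0,-0.04,0],[0.0,0,0,-0.05,0],[0.0,0,0,-0.05,0],[0.0,0,0,-0.05,0],[0.0,0,0,-0.05,0],[0.0,0,0,-0.05,0],[0.0,0,0,-0.05,0]]}}

```text
time: 11.83
eef_pos: [0.5065, 0.1763, 0.0581]
tcp_rot: [0.969, -0.248, -0.0, 0.0]
contact_force: [0.1, -0.1, -0.4]
opening: 0.105
```

Run:
```python
from h import *
for i in range(4): st();cam("wrist")
```

```text
t 11.83 tcp [0.5065 0.1763 0.0581] th -28.7 F [ 0.14 -0.1  -0.37] open 0.105 q6 2.22
t 11.88 tcp [0.5065 0.1764 0.058 ] th -28.7 F [ 0.29  0.31 -0.69] open 0.108 q6 2.22
t 11.93 tcp [0.5065 0.1764 0.058 ] th -28.7 F [-0.51 -0.31 -1.25] open 0.108 q6 2.22
t 11.98 tcp [0.5065 0.1764 0.058 ] th -28.7 F [-0.15  0.38 -0.45] open 0.107 q6 2.22
```

{"op": "servo_tool", "data": {"increments": [[0.0,0,0,-0.01,0],[0.0,0,0,-0.02,0],[0.0,0,0,-0.03,0],[0.0,0,0,-0.04,0],[0.0,0,0,-0.05,0],[0.0,0,0,-0.05,0],[0.0,0,0,-0.05,0],[0.0,0,0,-0.05,0],[0.0,0,0,-0.05,0],[0.0,0,0,-0.05,0]]}}

```text
time: 12.87
eef_pos: [0.5065, 0.1764, 0.056]
tcp_rot: [0.969, -0.248, -0.0, 0.0]
contact_force: [0.8, 0.2, -0.7]
opening: 0.1
```

{"op": "servo_tool", "data": {"increments": [[0.0,0,0,-0.01,0],[0.0,0,0,-0.02,0],[0.0,0,0,-0.03,0],[0.0,0,0,-0.04,0],[0.0,0,0,-0.05,0],[0.0,0,0,-0.05,0],[0.0,0,0,-0.05,0],[0.0,0,0,-0.05,0],[0.0,0,0,-0.05,0],[0.0,0,0,-0.05,0]]}}

```text
time: 13.7
eef_pos: [0.5065, 0.1763, 0.0541]
tcp_rot: [0.969, -0.248, -0.0, 0.0]
contact_force: [0.5, -0.2, -1.5]
opening: 0.103
```

{"op": "servo_tool", "data": {"increments": [[0.0,0,0,-0.01,0],[0.0,0,0,-0.02,0],[0.0,0,0,-0.03,0],[0.0,0,0,-0.04,0],[0.0,0,0,-0.05,0],[0.0,0,0,-0.05,0],[0.0,0,0,-0.05,0],[0.0,0,0,-0.05,0],[0.0,0,0,-0.05,0],[0.0,0,0,-0.05,0]]}}

```text
time: 14.53
eef_pos: [0.5066, 0.1764, 0.0521]
tcp_rot: [0.969, -0.248, -0.0, 0.0]
contact_force: [-0.1, 0.1, -0.2]
opening: 0.108
```

{"op": "servo_tool", "data": {"increments": [[0.0,0,0,-0.01,0],[0.0,0,0,-0.02,0],[0.0,0,0,-0.03,0],[0.0,0,0,-0.04,0],[0.0,0,0,-0.05,0],[0.0,0,0,-0.05,0],[0.0,0,0,-0.05,0],[0.0,0,0,-0.05,0],[0.0,0,0,-0.05,0],[0.0,0,0,-0.05,0]]}}

```text
time: 15.37
eef_pos: [0.507, 0.1764, 0.0505]
tcp_rot: [0.969, -0.248, 0.0, -0.0]
contact_force: [-0.7, 0.8, 3.1]
opening: 0.104
```

Run:
```python
from h import *
st();b=cam("side");st();save("s5.png",cv2.resize(b["frame"][120:220,240:380],None,fx=5,fy=5,interpolation=2))
```

```text
t 15.37 tcp [0.507  0.1764 0.0505] th -28.7 F [-0.66  0.78  3.12] open 0.104 q6 2.22
t 15.42 tcp [0.5069 0.1764 0.0505] th -28.7 F [ 0.4  -0.13  5.18] open 0.105 q6 2.22
```

View pics/s5.png

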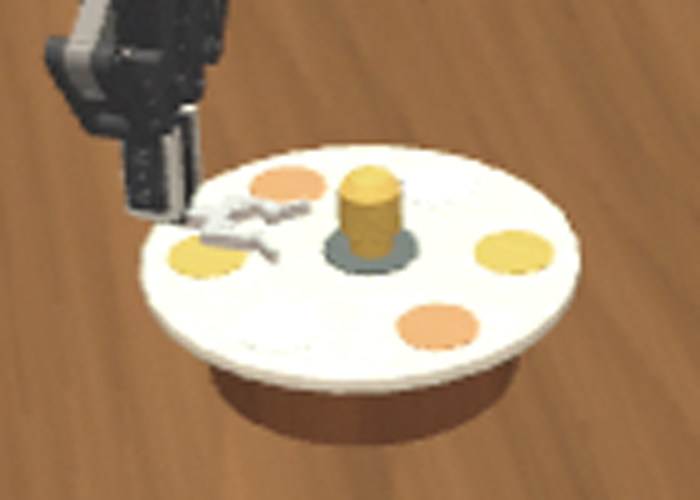

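The side view shows the clip resting on the tier, mouth toward the spindle. The first contact came at TCP z ≈ 0.051, so the tier is at about 0.045. I'll ease off slightly and slide forward 30 mm.

{"op": "servo_tool", "data": {"increments": [[0.0,0,0,0.015,0],[0.0,0.08,-0.044,0.015,0],[0.0,0.16,-0.088,0.015,0],[0.0,0.25,-0.137,0.015,0],[0.0,0.34,-0.186,0.015,0],[0.0,0.43,-0.235,0.015,0],[0.0,0.52,-0.284,0.015,0],[0.0,0.6,-0.33,0.015,0],[0.0,0.658,-0.36,0.015,0],[0.0,0.658,-0.36,0.015,0]]}}

```text
time: 16.25
eef_pos: [0.534, 0.1616, 0.0511]
tcp_rot: [0.969, -0.248, 0.001, -0.0]
contact_force: [0.7, -1.4, 1.4]
opening: 0.106
```

Run:
```python
from h import *
s=st();p=cam("wrist");f=p["frame"];st();save("w6.png",f)
for z in(.076,):
  hsv=cv2.cvtColor(f,cv2.COLOR_RGB2HSV)
```

```text
t 16.25 tcp [0.534  0.1616 0.0511] th -28.7 F [ 0.71 -1.44  1.4 ] open 0.106 q6 2.18
t 16.3 tcp [0.5338 0.1617 0.051 ] th -28.7 F [ 1.23 -0.64  1.86] open 0.108 q6 2.18
```

View pics/w6.png

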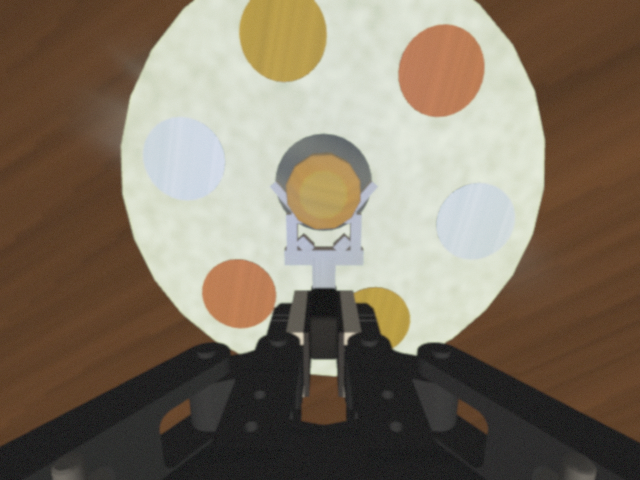

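The head (324,191) lies on the clip's axis (column 323–324), so the lateral alignment is good. About 16–18 mm to go.

{"op": "servo_tool", "data": {"increments": [[0.0,0.02,-0.011,0,0],[0.0,0.04,-0.022,0,0],[0.0,0.06,-0.033,0,0],[0.0,0.08,-0.044,0,0],[0.0,0.1,-0.055,0,0],[0.0,0.11,-0.06,0,0],[0.0,0.11,-0.06,0,0],[0.0,0.11,-0.06,0,0],[0.0,0.11,-0.06,0,0],[0.0,0.11,-0.06,0,0]]}}

```text
time: 17.13
eef_pos: [0.5378, 0.1596, 0.0509]
tcp_rot: [0.969, -0.248, 0.0, -0.0]
contact_force: [-3.2, 3.0, 2.1]
opening: 0.104
```

{"op": "servo_tool", "data": {"increments": [[0.0,0.01,-0.005,0,0],[0.0,0.02,-0.011,0,0],[0.0,0.03,-0.016,0,0],[0.0,0.04,-0.022,0,0],[0.0,0.044,-0.024,0,0],[0.0,0.044,-0.024,0,0],[0.0,0.044,-0.024,0,0],[0.0,0.044,-0.024,0,0],[0.0,0.044,-0.024,0,0],[0.0,0.044,-0.024,0,0]]}}

```text
time: 17.97
eef_pos: [0.5382, 0.1592, 0.0505]
tcp_rot: [0.969, -0.248, -0.002, -0.0]
contact_force: [-5.4, 3.9, 4.1]
opening: 0.104
```

{"op": "servo_tool", "data": {"increments": [[0.0,0.01,-0.006,0.01,0],[0.0,0.02,-0.011,0.01,0],[0.0,0.03,-0.016,0.01,0],[0.0,0.04,-0.022,0.01,0],[0.0,0.044,-0.024,0.01,0],[0.0,0.044,-0.024,0.01,0],[0.0,0.044,-0.024,0.01,0],[0.0,0.044,-0.024,0.01,0],[0.0,0.044,-0.024,0.01,0],[0.0,0.044,-0.024,0.01,0]]}}

```text
time: 18.8
eef_pos: [0.5386, 0.1588, 0.0506]
tcp_rot: [0.969, -0.248, -0.003, -0.0]
contact_force: [-6.3, 4.0, 5.1]
opening: 0.108
```

Run:
```python
from h import *
for i in range(3): s=st();cam("wrist");print(np.round(s["wrist_torque"],3))
```

```text
t 18.8 tcp [0.5386 0.1588 0.0506] th -28.7 F [-6.34  3.96  5.12] open 0.108 q6 2.17
[0.616 0.852 0.086]
t 18.85 tcp [0.5386 0.1588 0.0506] th -28.7 F [-5.57  4.22  4.62] open 0.107 q6 2.17
[ 0.61   0.853 -0.002]
t 18.9 tcp [0.5386 0.1588 0.0506] th -28.7 F [-5.85  4.44  4.15] open 0.108 q6 2.17
[0.674 0.827 0.028]
```

{"op": "servo_tool", "data": {"increments": [[0.0,0.01,-0.006,0.02,0],[0.0,0.02,-0.011,0.03,0],[0.0,0.03,-0.016,0.03,0],[0.0,0.04,-0.022,0.03,0],[0.0,0.05,-0.027,0.03,0],[0.0,0.05,-0.027,0.03,0],[0.0,0.05,-0.027,0.03,0],[0.0,0.05,-0.027,0.03,0],[0.0,0.05,-0.027,0.03,0],[0.0,0.05,-0.027,0.03,0]]}}

```text
time: 19.78
eef_pos: [0.5395, 0.1581, 0.0512]
tcp_rot: [0.969, -0.248, -0.005, -0.0]
contact_force: [-4.2, 4.2, 3.3]
opening: 0.102
```

Run:
```python
from h import *
for i in range(3): s=st();p=cam("wrist");print(np.round(s["wrist_torque"],3))
```

```text
t 19.78 tcp [0.5395 0.1581 0.0512] th -28.7 F [-4.17  4.24  3.31] open 0.102 q6 2.17
[0.652 0.722 0.052]
t 19.83 tcp [0.5395 0.1581 0.0512] th -28.7 F [-4.55  4.02  2.74] open 0.106 q6 2.17
[0.669 0.727 0.015]
t 19.88 tcp [0.5395 0.1581 0.0513] th -28.7 F [-4.94  4.22  3.08] open 0.107 q6 2.17
[0.62  0.69  0.067]
```

{"op": "servo_tool", "data": {"increments": [[0.0,0.015,-0.006,0.01,0],[0.0,0.03,-0.012,0.02,0],[0.0,0.045,-0.018,0.02,0],[0.0,0.058,-0.026,0.02,0],[0.0,0.058,-0.026,0.02,0],[0.0,0.058,-0.026,0.02,0],[0.0,0.058,-0.026,0.02,0],[0.0,0.058,-0.026,0.02,0],[0.0,0.058,-0.026,0.02,0],[0.0,0.058,-0.026,0.02,0]]}}

```text
time: 20.77
eef_pos: [0.5417, 0.1569, 0.0518]
tcp_rot: [0.969, -0.248, -0.005, -0.0]
contact_force: [-2.1, 2.3, 0.1]
opening: 0.106
```

{"op": "servo_tool", "data": {"increments": [[0.0,0.015,-0.006,0.01,0],[0.0,0.03,-0.012,0.015,0],[0.0,0.045,-0.018,0.015,0],[0.0,0.058,-0.026,0.015,0],[0.0,0.058,-0.026,0.015,0],[0.0,0.058,-0.026,0.015,0],[0.0,0.058,-0.026,0.015,0],[0.0,0.058,-0.026,0.015,0],[0.0,0.058,-0.026,0.015,0],[0.0,0.058,-0.026,0.015,0]]}}

```text
time: 21.6
eef_pos: [0.5449, 0.1556, 0.0529]
tcp_rot: [0.969, -0.248, -0.004, -0.0]
contact_force: [2.8, -0.3, -0.0]
opening: 0.105
```

The force has reversed: the jaws have passed the widest place and are pulling in. I'll go on gently and bring z back down a little.

{"op": "servo_tool", "data": {"increments": [[0.0,0.01,-0.005,-0.01,0],[0.0,0.02,-0.011,-0.02,0],[0.0,0.03,-0.016,-0.02,0],[0.0,0.04,-0.021,-0.02,0],[0.0,0.044,-0.024,-0.02,0],[0.0,0.044,-0.024,-0.02,0],[0.0,0.044,-0.024,-0.02,0],[0.0,0.044,-0.024,-0.02,0],[0.0,0.044,-0.024,-0.02,0],[0.0,0.044,-0.024,-0.02,0]]}}

```text
time: 22.43
eef_pos: [0.5467, 0.1546, 0.0521]
tcp_rot: [0.969, -0.248, -0.004, -0.0]
contact_force: [1.6, 0.2, -1.8]
opening: 0.108
```

Run:
```python
from h import *
for i in range(3): s=st();p=cam("wrist");print(np.round(s["wrist_torque"],3))
save("w7.png",p["frame"][120:360,200:440])
```

```text
t 22.43 tcp [0.5467 0.1546 0.0521] th -28.7 F [ 1.56  0.21 -1.83] open 0.108 q6 2.17
[-0.065 -0.255  0.03 ]
t 22.48 tcp [0.5467 0.1546 0.0521] th -28.7 F [ 1.47 -0.78 -2.2 ] open 0.107 q6 2.17
[-0.074 -0.237 -0.007]
t 22.53 tcp [0.5467 0.1546 0.0521] th -28.7 F [ 2.31  0.08 -0.86] open 0.107 q6 2.17
[-0.088 -0.295 -0.032]
```

{"op": "servo_tool", "data": {"increments": [[0.0,0.01,-0.005,-0.01,0],[0.0,0.02,-0.011,-0.015,0],[0.0,0.028,-0.015,-0.015,0],[0.0,0.028,-0.015,-0.015,0],[0.0,0.028,-0.015,-0.015,0],[0.0,0.028,-0.015,-0.015,0],[0.0,0.028,-0.015,-0.015,0],[0.0,0.028,-0.015,-0.015,0],[0.0,0.028,-0.015,-0.015,0],[0.0,0.028,-0.015,-0.015,0]]}}

```text
time: 23.42
eef_pos: [0.5477, 0.1542, 0.0516]
tcp_rot: [0.969, -0.248, -0.004, -0.0]
contact_force: [-2.3, 1.5, 2.6]
opening: 0.108
```

Run:
```python
from h import *
for i in range(3): s=st();p=cam("wrist");print(np.round(s["wrist_torque"],3))
```

```text
t 23.42 tcp [0.5477 0.1542 0.0516] th -28.7 F [-2.31  1.5   2.65] open 0.108 q6 2.16
[ 0.149  0.138 -0.001]
t 23.47 tcp [0.5477 0.1542 0.0516] th -28.7 F [-1.23  1.15  3.09] open 0.108 q6 2.16
[0.185 0.082 0.01 ]
t 23.52 tcp [0.5477 0.1542 0.0516] th -28.7 F [-1.57  1.9   3.41] open 0.106 q6 2.16
[ 0.192  0.129 -0.024]
```

The force turned back to resistance, so it's at the stop. One more gentle press to seat it.

{"op": "servo_tool", "data": {"increments": [[0.0,0.01,-0.005,0.01,0],[0.0,0.015,-0.008,0.01,0],[0.0,0.02,-0.011,0.01,0],[0.0,0.025,-0.014,0.01,0],[0.0,0.03,-0.016,0.01,0],[0.0,0.03,-0.016,0.01,0],[0.0,0.03,-0.016,0.01,0],[0.0,0.03,-0.016,0.01,0],[0.0,0.03,-0.016,0.01,0],[0.0,0.03,-0.016,0.01,0]]}}

```text
time: 24.4
eef_pos: [0.5479, 0.154, 0.0516]
tcp_rot: [0.969, -0.248, -0.005, -0.0]
contact_force: [-3.5, 4.0, 3.2]
opening: 0.106
```

Run:
```python
from h import *
for i in range(2): s=st();p=cam("wrist");print(np.round(s["wrist_torque"],3))
save("w8.png",cv2.resize(p["frame"][130:370,200:440],None,fx=2.5,fy=2.5,interpolation=2))
```

```text
t 24.4 tcp [0.5479 0.154  0.0516] th -28.7 F [-3.54  3.99  3.24] open 0.106 q6 2.16
[0.605 0.584 0.   ]
t 24.45 tcp [0.5479 0.154  0.0516] th -28.7 F [-3.54  3.79  3.85] open 0.104 q6 2.16
[0.58  0.58  0.065]
```

View pics/w8.png

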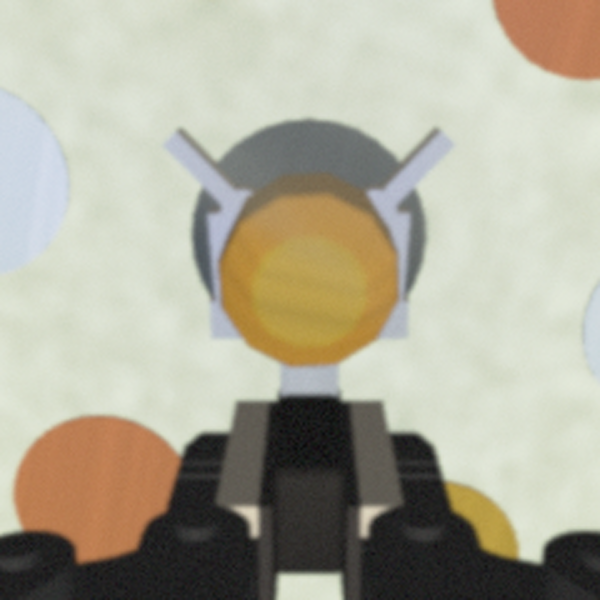

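The clip sits symmetric, with its lips past the head's centre. The travel since first touch was 11.2 mm, matching the 11 mm expected, and it is firm at the stop at about 5 N. I'll release and rise.

{"op": "servo_tool", "data": {"increments": [[0.0,0,0,0,0],[0.0,0,0,0,0],[0.15,0,0,0,0],[0.25,0,0,0,0],[0.35,0,0,0,0],[0.35,0,0,0,0],[0.35,0,0,0,0],[0.35,0,0,0,0],[0.35,0,0,0,0],[0.35,0,0,0,0]]}}

```text
time: 25.33
eef_pos: [0.548, 0.154, 0.0516]
tcp_rot: [0.969, -0.248, -0.005, -0.0]
contact_force: [-0.6, 0.2, -0.8]
opening: 0.347
```

{"op": "servo_tool", "data": {"increments": [[0.35,0,0,0.1,0],[0.35,0,0,0.2,0],[0.35,0,0,0.4,0],[0.35,0,0,0.6,0],[0.35,0,0,0.9,0],[0.35,0,0,1.2,0],[0.35,0,0,1.6,0],[0.35,0,0,2.0,0],[0.35,0,0,2.3,0],[0.35,0,0,2.5,0]]}}

```text
time: 26.17
eef_pos: [0.549, 0.1541, 0.1546]
tcp_rot: [0.969, -0.248, -0.004, -0.001]
contact_force: [0.2, -0.9, 0.4]
opening: 0.352
```

Run:
```python
from h import *
st();p=cam("wrist");b=cam("side");st()
w=cv2.resize(p["frame"][90:330,200:440],(400,400),interpolation=2);v=cv2.resize(b["frame"][120:220,262:362],(400,400),interpolation=2)
save("f9.png",np.hstack([w,v]))
for q in("scale","capsule","magnifier"):
    print(q,[np.round(onz(b,d["centre"],0),3).tolist() for d in ctrl.landmark_of(b,q)[:1]])
```

```text
t 26.17 tcp [0.549  0.1541 0.1546] th -28.7 F [ 0.18 -0.95  0.37] open 0.352 q6 2.16
t 26.27 tcp [0.5493 0.1541 0.1542] th -28.7 F [ 0.8  -0.49  1.14] open 0.349 q6 2.16
scale [[0.75, -0.011, 0.0]]
capsule [[0.368, -0.031, 0.0]]
magnifier [[0.719, -0.286, 0.0]]
```

View pics/f9.png

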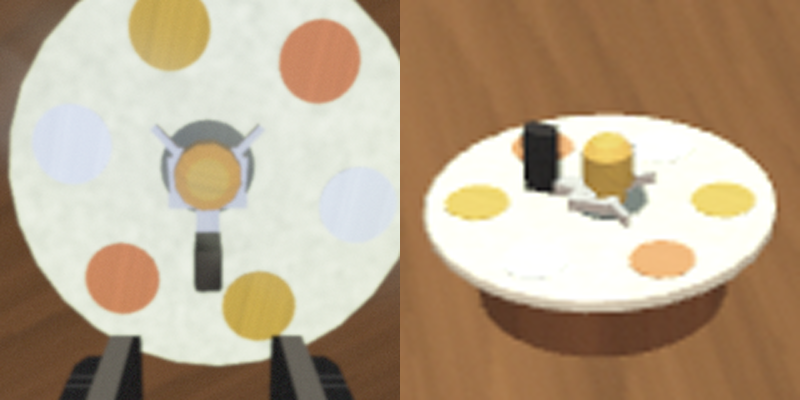

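The clip is released and stays on the spindle; the bystanders are where they were. As a numeric check, I'll measure the grip-to-spindle distance (32 mm if home), with one overlay of the model.

Run:
```python
from h import *
p=cam("wrist");f=p["frame"];s=st();hsv=cv2.cvtColor(f,cv2.COLOR_RGB2HSV)
m=np.zeros(f.shape[:2],np.uint8);S=np.s_[150:240,290:360]
m[S]=((hsv[S][...,1]>120)&(hsv[S][...,0]<30))
n,l,q,c=cv2.connectedComponentsWithStats(m);i=1+np.argmax(q[1:,4]);pts=np.argwhere(l==i)[:,::-1]
x0,y0,w,h=q[i][:4];cx=x0+w/2;print("head box",q[i])
zt=.0455
# top disc: bottom edge & width of mask are the top rim; bottom-most pixel = near rim of top face
th=np.radians(-28.7);u=np.array([np.cos(th),np.sin(th),0]);v=np.array([-u[1],u[0],0])
b=onz(p,(y0+h-.5,cx),zt+.031);H=b+u*.012;H[2]=zt;print("spindle",np.round(H,4))
top=onz(p,(y0,cx),zt+.0095);print("far lower rim gap (24 mm if right):",np.dot(top-b,u)*1000)
k=np.zeros(f.shape[:2],np.uint8);S=np.s_[220:280,300:345];k[S]=f[S].max(2)<75
n,l,q,c=cv2.connectedComponentsWithStats(k);j=1+np.argmax(q[1:,4]);print("tab box",q[j]);x1,y1,w1,h1=q[j][:4]
t=onz(p,(y1+h1-.5,x1+w1/2),zt+.032);print("tab rear-top to spindle (40 if home):",np.dot(H-t,u)*1000,"lateral",np.dot(H-t,v)*1000)
g=onz(p,(y1-.5,x1+w1/2),zt+.006);print("tab front foot to spindle (24 if home):",np.dot(H-g,u)*1000)
I=cv2.resize(f,None,fx=3,fy=3,interpolation=2)
def dot(X,c): r=proj(p,X);cv2.circle(I,(int(r[1]*3+1),int(r[0]*3+1)),3,c,-1)
for a in(-.008,.008):
  for e in(-.005,.005):
    for z in(.006,.032): dot(H-u*.032+u*a+v*e+[0,0,z],(0,255,0))
for e in(-1,1): dot(H+u*.0165+v*e*.018+[0,0,.006],(255,0,0))
for e in(-.019,.019): dot(H-u*.0+v*e+[0,0,.006],(255,0,255))
save("o10.png",I[350:900,650:1300])
```

```text
t 26.47 tcp [0.5472 0.1539 0.1504] th -28.7 F [ 0.29 -0.21  0.15] open 0.346 q6 2.16
head box [307 175  34  37 429]
spindle [0.5799 0.1364 0.0455]
far lower rim gap (24 mm if right): 17.94281256207348
tab box [316 233  14  30 275]
tab rear-top to spindle (40 if home): 41.62573421648857 lateral -0.574310701495062
tab front foot to spindle (24 if home): 30.364832394108852
```

View pics/o10.png

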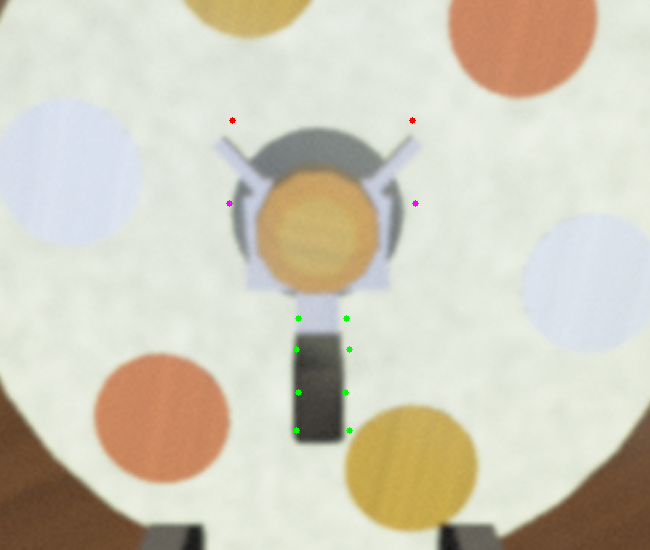

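Run:
```python
from h import *
st();print(ctrl.sign_off())
```

```text
t 26.47 tcp [0.5472 0.1539 0.1504] th -28.7 F [ 0.29 -0.21  0.15] open 0.346 q6 2.16
the job is handed in; nothing more can be done
None
```

I took the largest clip, the one in the tray, by its black grip and lowered it onto the white tier. I slid it mouth first onto the spindle until it snapped past the core, pressed it gently against the stop, let go and rose clear. I handed the job in at 26.5 s; no verdict is reported.

**Checks that agreed:**
- **Force:** resistance peaked at about 7 N, then turned into a pull of 2–3 N as the jaws gave way, then into a firm stop at about 5 N. These are readings at the end of each move, so brief peaks in between would not show.
- **Travel:** 11.2 mm from first touch to the stop, against 11 mm expected.
- **After release:** the pictures show the clip staying symmetric on the spindle. The flares measured about 43 mm across, which I work out as a jaw spread of roughly 0.07 rad.
- **Bystanders:** the scale, capsule and magnifier read within about 1 cm of where they started, which is the network's scatter.

**Checks that disagreed:**
- **Seated position:** the last picture check did not confirm that the clip is fully home. The back of the grip measured 41.6 mm from the spindle instead of 40. The front of the grip's foot measured 30 mm instead of 24, and in the overlay the flare tips lay about 4 mm short of the model. My outline of the spindle head was poor (it missed its 24 mm check at 18 mm) and accounts for about 1 mm of this. I went by the force and travel instead.
- **Tier height:** the first two-view measurement gave 51 mm, but the clip touched down at about 45 mm. I used the height I felt.

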